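# Release the swing bolt of a pantry canister

## Task

Undo the clamp of the ceramic canister: unscrew the brass wing nut (anticlockwise) until its washer is clear of the retaining lip on the slotted lug, then swing the hinged eyebolt out of the slot and all the way down to its stop, and leave it there. Grip lightly, and never force the bolt, neither while its washer is still caught on the lip nor against its stop (a few newtons are enough); leave the other things on the counter where they are.

Things in the scene. Friction and masses are not known exactly. Their poses are not given: they have to be found in the camera images.
- canister: white glazed ceramic canister, 140 mm diameter, fixed to the counter; red silicone seal, white lid (144 mm diameter, top 122 mm above the counter), beech knob in the lid's centre (32 mm wide, up to 144 mm). Origin: centre of its underside, z up. Its clamp (lug, eyebolt, wing nut) is on the side of its own -x axis.
- lug (a point): centre of the slot in the lid's steel lug, on the upright bolt's axis, at the lug's flat top face (122 mm above the counter, 90 mm from the canister's axis along its -x). The lug is a two-pronged fork, 36 mm wide; its 10 mm wide slot is open outwards (canister's -x). Axes as the canister's.
- eyebolt: steel eyebolt, 8 mm diameter, hinged on the canister's side. Origin: on the hinge pin, 60 mm below the lug's top face; its z axis runs along the bolt. Upright it stands in the slot; it swings only outwards (to the canister's -x), 1.75 rad (100 degrees) down to a hard stop just below level. The stiff hinge (0.3 N m) holds the bolt wherever it is left.
- nut (a point): brass wing nut on the eyebolt: the point on the bolt's axis at the underside of the nut's steel washer (20 mm wide, 4 mm thick); z along the bolt. Unscrews anticlockwise seen from above; fast thread, 2 mm rise per rad, friction about 0.08 N m. Starts 0 to 1.6 mm above the lug's face, differing each time; captive, with a hard end stop at 6.5 mm.
- stopper: faceted green glass carafe stopper, 40 mm wide, 60 mm tall, standing beside the canister; a bystander. Origin: centre of its underside.
- spice_jar: amber glass spice jar, 48 mm diameter, 85 mm tall, standing beside the canister; a bystander. Origin: centre of its underside.
- beech_bowl: beech wood bowl, 150 mm across, 60 mm tall; a bystander. Origin: centre of its underside.
- tong: steel kitchen tong lying flat, 230 mm long, 14 mm thick; a bystander. Origin: on its underside near mid-length.
- scoop: wooden spoon lying flat; a bystander.
- cup: blue ceramic cup, 72 mm across, 70 mm tall; a bystander. Origin: centre of its underside.
- bolt_end (a point): free end of the eyebolt, 96 mm from the hinge pin along the bolt; axes as the eyebolt's.
- wings (a point): middle of the nut's two wings, 19 mm above nut on the bolt's axis. They form a flat upright plate 44 mm long (along this point's y), 9 mm thick (along its x), 22 mm tall (11 mm above and below this point). Turns with the nut.
- lip: retaining lip, 3 mm tall, standing up along the outer ends of the lug's two prongs, 11.5 to 14.5 mm outward of the upright bolt's axis. It catches the nut's washer: on its arc the washer passes over it only if raised about 4.7 mm above the lug's face. Origin: middle of its top; axes as the canister's.
Mind the look-alikes: they are no part of the job. What is shaped like the canister but purple is not meant.

How it is judged:
By the outcome, as a careful person would: the job done as asked, in the order asked, and still so for the second after the job is handed in, with the robot touching nothing.
It also fails if it takes over 72 s, if anything falls off the work surface, if the arm or the gripper's body presses on something with over 40 N, if the wrist force passes 120 N, or if a joint passes its speed limit or range.

## Robot

A 6-joint arm with a two-finger parallel gripper is mounted at the origin on the work surface. World frame = base frame: x ahead of the robot, y to its left, z up, the work surface at z = 0. Lengths are in m, angles in degrees, forces in N, time in s.
With the tool pointing down it reaches from about 0.4 to 0.825 m from the base axis. Payload 7 kg.
Tool frame: the origin (TCP) lies midway between the tips of the shut fingers; the grasp point (between the pads) lies 19 mm behind it; z points along the fingers, y is the line along which they close (so a half turn about z gives the same grasp; the last joint's range is limited). The gripper opens to 88 mm and grips with 3 to 60 N. Pads are 19 mm wide; open, the fingers measure 130 mm over their backs; the gripper's body (78 mm by 193 mm) begins 47 mm behind the grasp point.
Start: joints at [-56.774, 20.546, 0.682, 0, -70.136, -16.507], TCP at [0.194, -0.646, 0.227] pointing down, gripper open.
Joint ranges: [-176.03, 176.03], [-82.01, 121.73], [-58.28, 71.71], [-173.87, 95.51], [-174.79, -0.11], [-173.66, 173.66]. Speed limits (degrees/s): [136.94, 136.94, 172.46, 180, 180, 180].

## Interface

Orientations are given as [roll, pitch, yaw] about the fixed x, y, z axes, in that order (R = Rz(yaw) Ry(pitch) Rx(roll)).
In Python, from plant import ctrl gives the robot as it stands. The module is installed in compiled form; this text tells all that it offers.
- The arm moves only by the tool send_rows, never from a script. Its argument "plan" is a list that holds one entry, the list of rows, each a list of 6 numbers: the shift along the tool's x, y, z in parts of the range, where 1.0 means 50 cm, then the turn, a rotation vector about the tool's x, y, z in shares of 180 degrees (1.0 is 180 degrees). A call has 1 to 8 rows; each row is the pose to reach, as a shift and turn from the pose commanded when the call began, along the tool's axes at that moment; what a row does not reach only later rows make up. A row lasts 1/12 s, in which the tool goes at most 41.7 mm and 7.16 degrees, less where a joint would pass 70% of its speed; a pose out of reach is approached as far as the arm can. Shift and turn numbers lie between -1 and 1, and a call with a number outside is refused. A call with a gripper value outside its range is refused whole. "fingers" is the opening, from 0 (shut) to 1 (fully open), set as the call begins (left out, the last holds). The fingers move at their own pace and stop on an object; the grip force is fixed at half the most. Time passes only in rows, so rows that repeat a pose let the fingers close. It gives the time, the measured TCP pose, the force, the opening and the grip force at its end, in the units of the state.
- ctrl.get_obs(): the state, without advancing time (a new reading comes with each control period).
- ctrl.snapshot(name): name is "scene" or "top"; returns a dict with "img" (400x640x3 uint8, red, green, blue), "K" (3x3 intrinsics, pixels), "pose" (4x4, takes a point from camera to world coordinates). Camera axes: x right, y down, z forward; pixel columns grow to the right and rows downward; lengths in m; the calibration is good to about 2 mm. A picture is of the moment at which its call begins. There is no depth.
- ctrl.close_job(): hands the job in; it is judged then, once.
The state is a dict: "clock": time; "joint_pos": joint angles; "qvel": joint speeds; "tau": joint torques, N m; "tool_pos": TCP position; "orientation": TCP orientation; "force": force on the tool from outside, world axes, zero at the start; "moment": the same for the moment, N m; "opening": finger opening in m; "gripper_force": force on a finger pad.
Only numpy, scipy, OpenCV 4.12 (cv2) and the standard library are available. Lean on these libraries where they do the work, as an engineer would, in place of code of your own. Each camera call takes 0.05 s, during which the arm holds its last target. There are 200 camera calls.

## Working session

There is one attempt and no reset: what is moved stays moved. The work goes in short steps, Python scripts to look and compute and a tool call to move; the robot and the scene stay as the last step left them, time stands still between calls to the robot, and variables do not carry over. Pictures are saved under pics/ and viewed, at most 10 in all, crops included, and the job is handed in when it is done.

Besides the shell and the picture viewer there is one more tool, called after "Request:" as name(argument=value, ...) on one line, values as JSON. send_rows: Moves the arm, as the interface text tells. Its arguments: {"type":"object","properties":{"plan":{"type":"array","items":{"type":"array","items":{"type":"array","items":{"type":"number"}}}},"fingers":{"type":"number"}},"required":["plan"]}

```bash
mkdir -p pics; ls; python3 - <<'E'
from plant import ctrl
import cv2,numpy as np
o=ctrl.get_obs();print(o)
for n in("scene","top"):
    s=ctrl.snapshot(n);cv2.imwrite(f"pics/{n}0.png",s["img"][:,:,::-1]);np.savez(f"pics/{n}0.npz",**s);print(n,s["K"].round(1).tolist(),s["pose"].round(3).tolist())
E
```

```text
pics
{'clock': 0.0, 'joint_pos': array([-5.67752192e+01,  2.05894870e+01,  6.33188658e-01, -2.16204552e-02,
       -7.01354944e+01, -1.65066175e+01]), 'qvel': array([ 0.13035306,  0.00342069, -0.04184024, -0.04808018,  0.06636131,
        0.13604074]), 'tau': array([-3.32726904e-04, -5.82720315e+01,  2.93063164e+01,  6.99743226e+00,
        6.98520264e-03, -1.29624932e-04]), 'tool_pos': array([ 0.19400756, -0.64599792,  0.22563551]), 'orientation': array([ 1.79906215e+02, -6.59637957e-03, -1.63289194e+02]), 'force': array([-0.19934755, -0.18562768, -0.68669513]), 'moment': array([ 0.02514515,  0.05009543, -0.0212145 ]), 'gripper_force': 0.0, 'opening': 0.0877190423272237}
scene [[426.8, 0.0, 326.6], [0.0, 426.8, 198.4], [0.0, 0.0, 1.0]] [[0.517, 0.57, -0.639, 1.269], [0.856, -0.329, 0.4, -0.463], [0.018, -0.753, -0.658, 0.856], [0.0, 0.0, 0.0, 1.0]]
top [[449.4, 0.0, 320.2], [0.0, 449.4, 192.7], [0.0, 0.0, 1.0]] [[-0.03, -0.997, 0.069, 0.474], [-0.999, 0.031, 0.015, -0.043], [-0.017, -0.068, -0.998, 1.31], [0.0, 0.0, 0.0, 1.0]]
```

View pics/scene0.png

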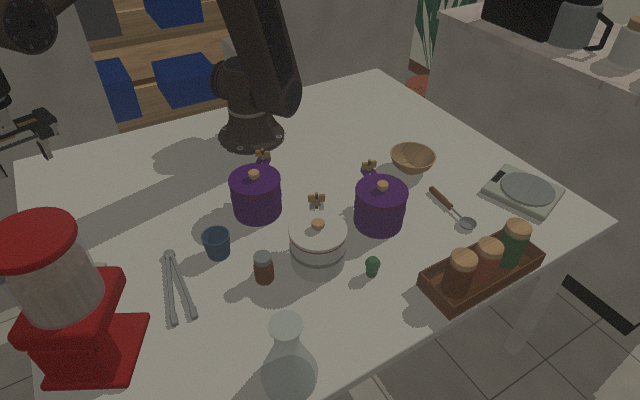

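View pics/top0.png

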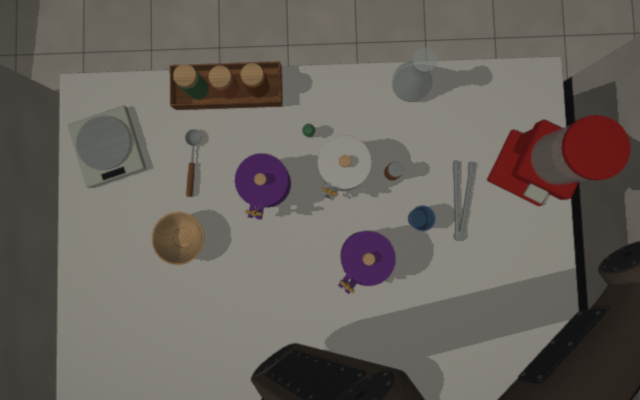

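The white canister is at about (344,162) in the top view and its brass nut is at (330,192). In the scene view they are at (318,240) and (316,200). Two purple look-alikes stand nearby. Next I'll enlarge the clamp and measure the lid, knob and nut.

```bash
cat > h.py <<'E'
import numpy as np,cv2
def load(n,i): return np.load(f"pics/{n}{i}.npz")
def ray(s,u,v):
    P=s["pose"];d=P[:3,:3]@np.linalg.inv(s["K"])@[u,v,1];return P[:3,3],d/np.linalg.norm(d)
def plane(s,u,v,z):
    o,d=ray(s,u,v);return o+d*(z-o[2])/d[2]
def tri(rs):
    A=0;b=0
    for o,d in rs:
        M=np.eye(3)-np.outer(d,d);A=A+M;b=b+M@o
    return np.linalg.solve(A,b)
def proj(s,p):
    P=s["pose"];c=P[:3,:3].T@(np.asarray(p)-P[:3,3]);q=s["K"]@c;return q[:2]/q[2]
def snap(n,i):
    from plant import ctrl
    s=ctrl.snapshot(n);np.savez(f"pics/{n}{i}.npz",**s);return s
E
python3 - <<'E'
from h import *
t=load("top",0);s=load("scene",0)
a=cv2.resize(t["img"][125:215,300:390,::-1],(540,540),interpolation=cv2.INTER_CUBIC)
b=cv2.resize(s["img"][180:280,275:365,::-1],None,fx=6,fy=6,interpolation=cv2.INTER_CUBIC)
a=cv2.resize(a,(400,400));b=cv2.resize(b,(400,444))
im=np.zeros((444,800,3),np.uint8);im[:400,:400]=a;im[:,400:]=b
cv2.imwrite("pics/crop0.png",np.clip(im*1.4,0,255).astype(np.uint8))
for n,S,(r0,r1,c0,c1) in(("top",t,(125,215,300,390)),("scene",s,(180,280,275,365))):
    hsv=cv2.cvtColor(S["img"],cv2.COLOR_RGB2HSV)[r0:r1,c0:c1]
    m=cv2.inRange(hsv,(8,70,60),(30,255,255))
    k,l,st,ce=cv2.connectedComponentsWithStats(m)
    for i in range(1,k):
        if st[i,4]>5: print(n,st[i],ce[i]+[c0,r0],hsv[l==i].mean(0).round())
E
```

```text
top [ 39  30  12  12 110] [344.45454545 160.73636364] [ 17. 104. 132.]
top [84 41  6 14 50] [386.56 172.92] [ 13. 134.  69.]
top [22 62 16  9 67] [329.11940299 191.41791045] [ 19. 130. 108.]
scene [40 12  3  3  8] [316.125 192.875] [ 18. 106. 113.]
scene [ 33  14  17  11 119] [316.05882353 198.40336134] [ 19. 102.  92.]
scene [ 37  38  13  13 126] [317.61111111 223.73809524] [ 16.  91. 121.]
```

View pics/crop0.png

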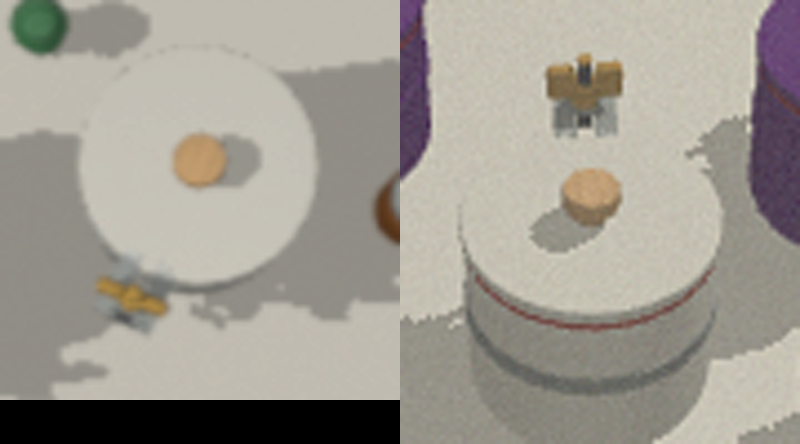

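The crop shows the lid, the beech knob, and brass wings running from about (322,188.7) to (337.6,193.6) in top-view pixels, with the bolt tip between them. The slot points down-left, away from the lid centre.

```bash
python3 - <<'E'
from h import *
t=load("top",0);s=load("scene",0)
kt=plane(t,344.45,160.74,.139);ks=plane(s,317.6,223.7,.136)
print("knob top",kt,"scene",ks,"tri",tri([ray(t,344.45,160.74),ray(s,317.6,223.7)]))
print("lid",plane(t,344.6,162.3,.122))
# wing top: centroid
nt=plane(t,329.12,191.42,.152);print("wings",nt,tri([ray(t,329.12,191.42),ray(s,316.06,198.4)]))
print("scene wings z.143",plane(s,316.06,198.4,.145))
for p in((321.8,188.7),(337.6,193.6)): print("wing end",plane(t,*p,.153))
# scene wing ends, top corners: crop scale 400/90
f=lambda x,y:(275+(x-400)/4.444,180+y/4.444)
for p in((547,66),(622,62)): print("scene end top",plane(s,*f(*p),.153))
print("bolt tip scene",f(584,56),plane(s,*f(584,56),.158))
hsv=cv2.cvtColor(t["img"],cv2.COLOR_RGB2HSV)
m=np.zeros(hsv.shape[:2],np.uint8);m[125:215,300:390]=cv2.inRange(hsv,(8,70,60),(30,255,255))[125:215,300:390]
k,l,st,ce=cv2.connectedComponentsWithStats(m);i=l[191,329]
if i==0:i=l[192,330]
pts=np.argwhere(l==i)[:,::-1].astype(np.float32);print(cv2.minAreaRect(pts))
W=np.array([plane(t,*p,.152)[:2] for p in pts]);c=W-W.mean(0);w,v=np.linalg.eigh(c.T@c);print("wing dir deg",np.degrees(np.arctan2(v[1,1],v[0,1])),np.sqrt(w/len(c)))
d=(kt-nt)[:2];print("dist",np.hypot(*d),"canister +x yaw",np.degrees(np.arctan2(d[1],d[0])))
E
```

```text
knob top [ 0.63670875 -0.09087529  0.139     ] scene [ 0.63777259 -0.09245777  0.136     ] tri [ 0.63704205 -0.09146693  0.13491534]
lid [ 0.63488263 -0.09183183  0.122     ]
wings [ 0.5564136  -0.04812005  0.152     ] [ 0.55708735 -0.04895691  0.13664574]
scene wings z.143 [ 0.56496033 -0.0545413   0.145     ]
wing end [ 0.5639691  -0.02944597  0.153     ]
wing end [ 0.5500282  -0.06979249  0.153     ]
scene end top [ 0.55100979 -0.06976264  0.153     ]
scene end top [ 0.5693237  -0.03103049  0.153     ]
bolt tip scene (316.4041404140414, 192.6012601260126) [ 0.55900886 -0.05010733  0.158     ]
((329.14703369140625, 191.58824157714844), (15.949368476867676, 5.316455841064453), 30.963754653930664)
wing dir deg 65.77831026652692 [0.00326368 0.01122355]
dist 0.09096880177300704 canister +x yaw -28.034231033240836
```

Results so far:
- **Bolt axis:** about (0.5575, -0.0497).
- **Canister axis:** about (0.6365, -0.0915), 90 mm away, which matches the spec.
- **Canister yaw:** about -28°.
- **Wing plate:** runs at about 67°.

I'll grip with tool yaw -113° (q6 about -18°) so the whole unscrewing turn fits in one stroke. First I compute the move.

```bash
cat >> h.py <<'E'
from scipy.spatial.transform import Rotation as Ro
def go(x,y,z,yaw):
    from plant import ctrl
    o=ctrl.get_obs();R=Ro.from_euler("xyz",o["orientation"],degrees=True)
    G=Ro.from_euler("xyz",[180,0,yaw],degrees=True)
    print("row",((R.inv().apply(np.array([x,y,z])-o["tool_pos"]))*100).round(2).tolist(),(R.inv()*G).as_rotvec(degrees=True).round(1).tolist())
    print("t",o["clock"],"tcp",o["tool_pos"].round(4),o["orientation"].round(1),"F",o["force"].round(1),"M",o["moment"].round(3),"op",round(o["opening"],4),"q",o["joint_pos"].round(0))
E
python3 -c "
from h import *
go(.5575,-.0497,.226,-113)"
```

```text
row [-51.96, 46.67, 0.03] [0.1, 0.0, -50.3]
t 0.1 tcp [ 0.194  -0.6461  0.2257] [ 179.9   -0.  -163.3] F [ 0.1 -0.  -0.6] M [ 0.012  0.024 -0.032] op 0.0876 q [-57.  21.   1.  -0. -70. -17.]
```

The rows are not in the units I measure in: shifts go in shares of 50 cm and turns go in shares of 180 degrees. I convert before sending: -26 cm is -0.52, 23.3 cm is 0.466, -25 degrees is -0.1389.

Request:
send_rows(plan=[[[-0.52,0.466,0,0,0,-0.1389],[-0.52,0.466,0,0,0,-0.1389],[-0.52,0.466,0,0,0,-0.1389],[-0.52,0.466,0,0,0,-0.1389],[-0.52,0.466,0,0,0,-0.1389],[-0.52,0.466,0,0,0,-0.1389],[-0.52,0.466,0,0,0,-0.1389],[-0.52,0.466,0,0,0,-0.1389]]], fingers=0.5)

```text
clock: 0.77
tool_pos: [0.3683, -0.36, 0.2264]
orientation: [180.0, 0.0, -138.3]
force: [1.0, 0.1, 0.6]
opening: 0.0451
gripper_force: 0.0
```

```bash
python3 -c "
from h import *
go(.5575,-.0497,.2,-113)"
```

```text
row [-34.77, 10.58, 2.65] [0.0, 0.0, -25.3]
t 0.7667 tcp [ 0.3683 -0.36    0.2264] [ 180.     0.  -138.3] F [1.  0.1 0.6] M [-0.017 -0.093  0.057] op 0.0451 q [-22.   5. -19.  -0. -65. -26.]
```

To row units: -34.8 cm is -0.696, 10.6 cm is 0.212, -25.3 degrees is -0.1406.

Request:
send_rows(plan=[[[-0.696,0.212,0.052,0,0,-0.1406],[-0.696,0.212,0.052,0,0,-0.1406],[-0.696,0.212,0.052,0,0,-0.1406],[-0.696,0.212,0.052,0,0,-0.1406],[-0.696,0.212,0.052,0,0,-0.1406],[-0.696,0.212,0.052,0,0,-0.1406],[-0.696,0.212,0.052,0,0,-0.1406],[-0.696,0.212,0.052,0,0,-0.1406]]])

```text
clock: 1.43
tool_pos: [0.5413, -0.0759, 0.2026]
orientation: [180.0, 0.0, -113.0]
force: [0.9, -0.1, -0.4]
opening: 0.044
gripper_force: 0.0
```

```bash
python3 -c "
from h import *
go(.5575,-.0497,.132,-113)
t=snap('top',1);s=snap('scene',1)
b=cv2.resize(s['img'][150:250,265:365,::-1],(500,500),interpolation=cv2.INTER_CUBIC)
cv2.imwrite('pics/c1.png',np.clip(b*1.4,0,255).astype(np.uint8))"
```

```text
row [-3.05, -0.47, 7.07] [0.0, 0.0, 0.0]
t 1.4333 tcp [ 0.5413 -0.0759  0.2026] [ 180.    0. -113.] F [ 0.9 -0.1 -0.4] M [-0.069 -0.002 -0.033] op 0.044 q [ 13.   9. -18.  -0. -63. -36.]
```

View pics/c1.png

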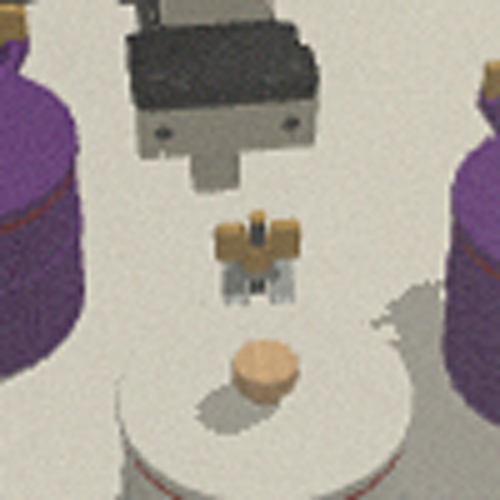

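The picture shows the gripper just short of the nut. The wings are at crop (257,240), face-on to the camera, and the closing direction fits. I'll move above the nut and then down.

Request:
send_rows(plan=[[[-0.06,-0.01,0,0,0,0],[-0.06,-0.01,0,0,0,0],[-0.06,-0.01,0.05,0,0,0],[-0.06,-0.01,0.08,0,0,0],[-0.06,-0.01,0.11,0,0,0],[-0.06,-0.01,0.13,0,0,0],[-0.06,-0.01,0.14,0,0,0],[-0.06,-0.01,0.14,0,0,0]]])

```text
clock: 2.2
tool_pos: [0.5565, -0.0527, 0.1318]
orientation: [179.9, -0.1, -113.0]
force: [0.3, -0.9, -0.3]
opening: 0.044
gripper_force: 0.0
```

```bash
python3 -c "
from h import *
go(.5575,-.0497,.132,-113)
t=snap('top',2);s=snap('scene',2)
b=cv2.resize(s['img'][150:250,265:365,::-1],(400,400),interpolation=cv2.INTER_CUBIC)
a=cv2.resize(t['img'][150:230,290:370,::-1],(400,400),interpolation=cv2.INTER_CUBIC)
cv2.imwrite('pics/c2.png',np.clip(np.hstack([a,b])*1.4,0,255).astype(np.uint8))"
```

```text
row [-0.31, 0.02, -0.02] [0.1, -0.1, -0.0]
t 2.2 tcp [ 0.5565 -0.0527  0.1318] [ 1.799e+02 -1.000e-01 -1.130e+02] F [ 0.3 -0.9 -0.3] M [0.047 0.107 0.006] op 0.044 q [ 15.  14. -21.  -0. -54. -38.]
```

View pics/c2.png

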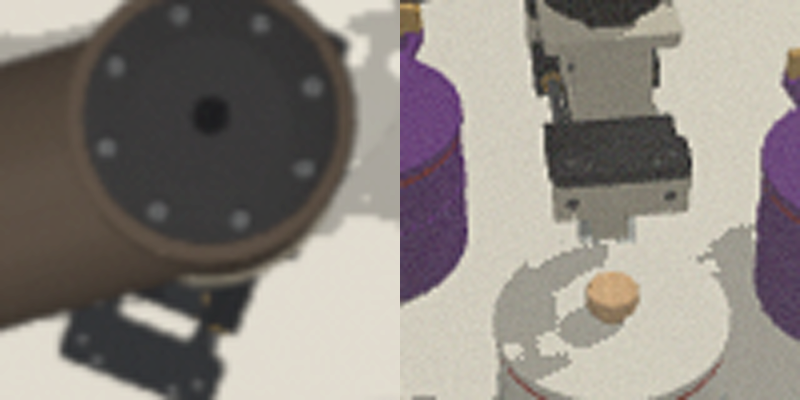

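The fingers stand on either side of the nut with no contact. I'll centre and close in stages, watching the force.

To row units: -0.1 cm is -0.002.

Request:
send_rows(plan=[[[-0.002,0,0,0,0,0],[-0.002,0,0,0,0,0],[-0.002,0,0,0,0,0],[-0.002,0,0,0,0,0]]], fingers=0.16)

```text
clock: 2.63
tool_pos: [0.5578, -0.0514, 0.1333]
orientation: [-180.0, 0.0, -113.0]
force: [0.1, -0.2, -0.0]
opening: 0.0228
gripper_force: 0.0
```

```bash
python3 -c "
from h import *
go(.5575,-.0497,.132,-113)"
```

```text
row [-0.14, 0.09, 0.13] [-0.0, 0.0, 0.0]
t 2.6333 tcp [ 0.5578 -0.0514  0.1333] [-180.    0. -113.] F [ 0.1 -0.2 -0. ] M [-0.004  0.056  0.046] op 0.0228 q [ 15.  14. -21.   0. -54. -38.]
```

To row units: 0.2 cm is 0.004, -0.1 cm is -0.002.

Request:
send_rows(plan=[[[-0.002,0.001,0.004,0,0,0],[-0.002,0.001,0.004,0,0,0],[-0.002,0.001,0.004,0,0,0],[-0.002,0.001,0.004,0,0,0]]], fingers=0.14)

```text
clock: 2.97
tool_pos: [0.5574, -0.0503, 0.1308]
orientation: [180.0, -0.0, -113.0]
force: [0.6, -0.2, 0.9]
opening: 0.0124
gripper_force: 0.0
```

Request:
send_rows(plan=[[[0,0,0,0,0,0],[0,0,0,0,0,0]]], fingers=0.12)

```text
clock: 3.13
tool_pos: [0.5575, -0.0503, 0.1308]
orientation: [-180.0, -0.0, -113.0]
force: [0.2, -0.0, -0.1]
opening: 0.0109
gripper_force: 0.0
```

Request:
send_rows(plan=[[[0,0,0,0,0,0],[0,0,0,0,0,0]]], fingers=0.11)

```text
clock: 3.3
tool_pos: [0.5577, -0.0504, 0.1309]
orientation: [-180.0, 0.0, -113.0]
force: [0.7, -0.9, -0.7]
opening: 0.0097
gripper_force: 0.6
```

The grip is well centred: 9.7 mm opening and almost no side force. Now I'll close on the wings.

Request:
send_rows(plan=[[[0,0,0,0,0,0],[0,0,0,0,0,0],[0,0,0,0,0,0]]], fingers=0)

```text
clock: 3.55
tool_pos: [0.5578, -0.0504, 0.1309]
orientation: [-180.0, 0.0, -113.0]
force: [2.8, -1.6, -2.0]
opening: 0.0087
gripper_force: 30.0
```

```bash
python3 -c "
from h import *
go(.5575,-.0497,.132,-113)"
```

```text
row [-0.05, 0.06, -0.11] [-0.0, 0.0, 0.0]
t 3.55 tcp [ 0.5578 -0.0504  0.1309] [-180.    0. -113.] F [ 2.8 -1.6 -2. ] M [-0.55  -0.693 -0.055] op 0.0087 q [ 15.  15. -21.   0. -54. -38.]
```

Gripped at 8.7 mm with a 30 N grip and low side force. I'll unscrew in steps, rising 2 mm per rad.

To row units: -0.14 cm is -0.0028, -0.122 cm is -0.0024, -40 degrees is -0.2222.

Request:
send_rows(plan=[[[0,-0.0004,-0.0003,0,0,-0.0278],[0,-0.0004,-0.0007,0,0,-0.0556],[0,-0.0004,-0.001,0,0,-0.0833],[0,-0.0004,-0.0014,0,0,-0.1111],[0,-0.0004,-0.0017,0,0,-0.1389],[0,-0.0004,-0.0021,0,0,-0.1667],[0,-0.0004,-0.0024,0,0,-0.1944],[0,-0.0004,-0.0028,0,0,-0.2222]]])

```text
clock: 4.22
tool_pos: [0.5577, -0.0504, 0.1323]
orientation: [-180.0, -0.0, -72.7]
force: [1.1, -0.6, -1.1]
opening: 0.0091
gripper_force: 30.0
```

```bash
python3 -c "
from h import *
go(.5575,-.0497,.132,-113)"
```

```text
row [-0.08, 0.0, 0.03] [-0.0, -0.0, 40.3]
t 4.2167 tcp [ 0.5577 -0.0504  0.1323] [-180.    -0.   -72.7] F [ 1.1 -0.6 -1.1] M [-0.445 -0.387 -0.049] op 0.0091 q [ 15.  14. -21.   0. -54.   2.]
```

To row units: -0.14 cm is -0.0028, -0.122 cm is -0.0024, -40 degrees is -0.2222.

Request:
send_rows(plan=[[[0,0,-0.0003,0,0,-0.0278],[0,0,-0.0007,0,0,-0.0556],[0,0,-0.001,0,0,-0.0833],[0,0,-0.0014,0,0,-0.1111],[0,0,-0.0017,0,0,-0.1389],[0,0,-0.0021,0,0,-0.1667],[0,0,-0.0024,0,0,-0.1944],[0,0,-0.0028,0,0,-0.2222]]])

```text
clock: 4.88
tool_pos: [0.5577, -0.0505, 0.1337]
orientation: [180.0, -0.0, -32.7]
force: [2.0, -0.3, 0.6]
opening: 0.009
gripper_force: 30.0
```

```bash
python3 -c "
from h import *
go(.5575,-.0497,.132,-113)"
```

```text
row [-0.06, -0.06, 0.17] [0.0, -0.0, 80.3]
t 4.8833 tcp [ 0.5577 -0.0505  0.1337] [180.   -0.  -32.7] F [ 2.  -0.3  0.6] M [-0.548 -0.292 -0.099] op 0.009 q [ 15.  14. -21.   0. -54.  42.]
```

To row units: -0.14 cm is -0.0028, -0.122 cm is -0.0024, -40 degrees is -0.2222.

Request:
send_rows(plan=[[[0,0,-0.0003,0,0,-0.0278],[0,0,-0.0007,0,0,-0.0556],[0,0,-0.001,0,0,-0.0833],[0,0,-0.0014,0,0,-0.1111],[0,0,-0.0017,0,0,-0.1389],[0,0,-0.0021,0,0,-0.1667],[0,0,-0.0024,0,0,-0.1944],[0,0,-0.0028,0,0,-0.2222]]])

```text
clock: 5.55
tool_pos: [0.5577, -0.0506, 0.1351]
orientation: [180.0, -0.0, 7.3]
force: [2.2, -1.4, 0.2]
opening: 0.0087
gripper_force: 30.0
```

```bash
python3 -c "
from h import *
go(.5575,-.0497,.132,-113)"
```

```text
row [-0.01, -0.09, 0.31] [0.0, -0.0, 120.3]
t 5.55 tcp [ 0.5577 -0.0506  0.1351] [180.   -0.    7.3] F [ 2.2 -1.4  0.2] M [-0.822 -0.372 -0.057] op 0.0087 q [ 15.  14. -21.   0. -55.  82.]
```

To row units: -0.06 cm is -0.0012, -0.056 cm is -0.0011, -17.5 degrees is -0.0972.

Request:
send_rows(plan=[[[0,0,-0.0003,0,0,-0.0222],[0,0,-0.0006,0,0,-0.0444],[0,0,-0.0008,0,0,-0.0667],[0,0,-0.0011,0,0,-0.0889],[0,0,-0.0012,0,0,-0.0972]]])

```text
clock: 5.97
tool_pos: [0.5577, -0.0506, 0.1357]
orientation: [180.0, 0.0, 24.7]
force: [1.5, -2.0, -0.5]
opening: 0.0087
gripper_force: 30.0
```

```bash
python3 -c "
from h import *
go(.5575,-.0497,.132,-113)"
```

```text
row [0.02, -0.09, 0.37] [0.0, -0.0, 137.7]
t 5.9667 tcp [ 0.5577 -0.0506  0.1357] [180.    0.   24.7] F [ 1.5 -2.  -0.5] M [-0.859 -0.437 -0.111] op 0.0087 q [ 15.  14. -21.   0. -55. 100.]
```

To row units: -0.014 cm is -0.0003, -0.007 cm is -0.0001, -4 degrees is -0.0222.

Request:
send_rows(plan=[[[0,0,-0.0001,0,0,-0.0111],[0,0,-0.0003,0,0,-0.0222]]])

```text
clock: 6.13
tool_pos: [0.5577, -0.0506, 0.1358]
orientation: [180.0, 0.0, 28.6]
force: [1.6, -2.2, -0.6]
opening: 0.0086
gripper_force: 30.0
```

```bash
python3 -c "
from h import *
go(.5575,-.0497,.132,-113)"
```

```text
row [0.03, -0.09, 0.38] [0.0, -0.0, 141.6]
t 6.1333 tcp [ 0.5577 -0.0506  0.1358] [180.    0.   28.6] F [ 1.6 -2.2 -0.6] M [-0.913 -0.435 -0.063] op 0.0086 q [ 15.  14. -21.   0. -55. 104.]
```

To row units: -0.014 cm is -0.0003, -0.007 cm is -0.0001, -4 degrees is -0.0222.

Request:
send_rows(plan=[[[0,0,-0.0001,0,0,-0.0111],[0,0,-0.0003,0,0,-0.0222]]])

```text
clock: 6.3
tool_pos: [0.5577, -0.0506, 0.136]
orientation: [180.0, 0.0, 32.6]
force: [1.6, -2.2, -0.9]
opening: 0.0086
gripper_force: 30.0
```

```bash
python3 -c "
from h import *
go(.5575,-.0497,.132,-113)"
```

```text
row [0.03, -0.09, 0.4] [0.0, -0.0, 145.6]
t 6.3 tcp [ 0.5577 -0.0506  0.136 ] [180.    0.   32.6] F [ 1.6 -2.2 -0.9] M [-0.906 -0.419 -0.057] op 0.0086 q [ 15.  14. -21.   0. -55. 108.]
```

To row units: -0.014 cm is -0.0003, -0.007 cm is -0.0001, -4 degrees is -0.0222.

Request:
send_rows(plan=[[[0,0,-0.0001,0,0,-0.0111],[0,0,-0.0003,0,0,-0.0222]]])

```text
clock: 6.47
tool_pos: [0.5578, -0.0506, 0.1361]
orientation: [180.0, 0.0, 36.6]
force: [2.0, -2.3, -0.9]
opening: 0.0086
gripper_force: 30.0
```

```bash
python3 -c "
from h import *
go(.5575,-.0497,.132,-113)"
```

```text
row [0.03, -0.09, 0.41] [0.0, -0.0, 149.6]
t 6.4667 tcp [ 0.5578 -0.0506  0.1361] [180.    0.   36.6] F [ 2.  -2.3 -0.9] M [-0.944 -0.494 -0.073] op 0.0086 q [ 15.  14. -21.   0. -55. 112.]
```

To row units: -0.021 cm is -0.0004, -0.014 cm is -0.0003, -6 degrees is -0.0333.

Request:
send_rows(plan=[[[0,0,-0.0001,0,0,-0.0111],[0,0,-0.0003,0,0,-0.0222],[0,0,-0.0004,0,0,-0.0333]]])

```text
clock: 6.72
tool_pos: [0.5577, -0.0506, 0.1363]
orientation: [180.0, 0.0, 42.6]
force: [1.5, -1.4, -0.3]
opening: 0.0089
gripper_force: 30.0
```

```bash
python3 -c "
from h import *
go(.5575,-.0497,.132,-113)"
```

```text
row [0.05, -0.08, 0.43] [0.0, -0.0, 155.6]
t 6.7167 tcp [ 0.5577 -0.0506  0.1363] [180.    0.   42.6] F [ 1.5 -1.4 -0.3] M [-0.952 -0.497 -0.081] op 0.0089 q [ 15.  14. -21.   0. -55. 118.]
```

The nut has risen at least 5.4 mm with no stop torque, so the washer is clear. I'll release and lift, then locate the neighbours to check swing clearance.

To row units: -7 cm is -0.14, -5 cm is -0.1.

Request:
send_rows(plan=[[[0,0,0,0,0,0],[0,0,0,0,0,0],[0,0,0,0,0,0],[0,0,-0.04,0,0,0],[0,0,-0.1,0,0,0],[0,0,-0.14,0,0,0],[0,0,-0.14,0,0,0]]], fingers=0.35)

```text
clock: 7.3
tool_pos: [0.5599, -0.0502, 0.2109]
orientation: [179.8, -0.3, 42.5]
force: [0.8, 1.1, -0.3]
opening: 0.0304
gripper_force: 0.0
```

```bash
python3 -c "
from h import *
go(.5575,-.0497,.2,42.6)
t=load('top',0)
C=np.array([.6365,-.0915]);H=np.array([.557,-.0497]);e=(H-C)/np.linalg.norm(H-C);l=np.array([-e[1],e[0]])
print('out',e,'lat',l)
for n,u,v,z in(('p1knob',260,179.5,.14),('p1nut',255,212,.152),('p2knob',369,259,.14),('p2nut',347,286,.152),('cup',421,217,.06),('stopper',309,130,.05)):
    p=plane(t,u,v,z)[:2];print(n,p.round(3),'out,lat from hinge',((p-H)@e).round(3),((p-H)@l).round(3))
"
```

```text
row [-0.15, -0.21, 1.09] [0.2, -0.3, -0.1]
t 7.3 tcp [ 0.5599 -0.0502  0.2109] [179.8  -0.3  42.5] F [ 0.8  1.1 -0.3] M [-0.185 -0.004 -0.046] op 0.0304 q [ 15.  10. -15.   0. -64. 118.]
out [-0.88511135  0.4653793 ] lat [-0.4653793  -0.88511135]
p1knob [0.594 0.132] out,lat from hinge 0.052 -0.178
p1nut [0.509 0.145] out,lat from hinge 0.133 -0.15
p2knob [ 0.379 -0.145] out,lat from hinge 0.113 0.167
p2nut [ 0.314 -0.086] out,lat from hinge 0.198 0.145
cup [ 0.484 -0.3  ] out,lat from hinge -0.052 0.256
stopper [0.74  0.003] out,lat from hinge -0.138 -0.132
```

Clearance plan, with the closing axis set diagonally at yaw 10.3° so the gripper body passes both purple canisters and the lug. I'll push with the shut fingertips' leading corner, which is 20 mm outward of the TCP, on the wing plate near the bolt axis.

```bash
cat >> h.py <<'E'
def sw(*wp):
    e=np.array([-.887,.461]);l=np.array([-.461,-.887]);H=np.array([.5577,-.0505])
    from plant import ctrl
    o=ctrl.get_obs();p=o["tool_pos"];F=o["force"]
    print("now out %.4f lat %.4f z %.4f"%((p[:2]-H)@e,(p[:2]-H)@l,p[2]),"Fout %.1f Flat %.1f"%(F[:2]@e,F[:2]@l))
    for a,b,z in wp: q=H+a*e+b*l;go(*q,z,10.3)
E
python3 -c "
from h import *
sw((-.033,.008,.2))"
```

```text
now out -0.0019 lat -0.0013 z 0.2109 Fout -0.2 Flat -1.3
row [0.19, 3.24, 1.1] [0.2, -0.4, 32.2]
t 7.3 tcp [ 0.5599 -0.0502  0.2109] [179.8  -0.3  42.5] F [ 0.8  1.1 -0.3] M [-0.185 -0.004 -0.046] op 0.0304 q [ 15.  10. -15.   0. -64. 118.]
```

To row units: 3.2 cm is 0.064, 0.6 cm is 0.012, 32 degrees is 0.1778.

Request:
send_rows(plan=[[[0.004,0.064,0.012,0,0,0.1778],[0.004,0.064,0.012,0,0,0.1778],[0.004,0.064,0.012,0,0,0.1778],[0.004,0.064,0.012,0,0,0.1778],[0.004,0.064,0.012,0,0,0.1778],[0.004,0.064,0.012,0,0,0.1778],[0.004,0.064,0.012,0,0,0.1778],[0.004,0.064,0.012,0,0,0.1778]]], fingers=0)

```text
clock: 7.97
tool_pos: [0.5806, -0.0725, 0.2]
orientation: [-180.0, 0.0, 10.6]
force: [-0.1, -0.4, 0.5]
opening: 0.0005
gripper_force: 0.0
```

```bash
python3 -c "
from h import *
sw((-.033,.008,.147))
t=snap('top',3);s=snap('scene',3)
b=cv2.resize(s['img'][150:250,265:365,::-1],(400,400),interpolation=cv2.INTER_CUBIC)
a=cv2.resize(t['img'][150:230,290:370,::-1],(400,400),interpolation=cv2.INTER_CUBIC)
cv2.imwrite('pics/c3.png',np.clip(np.hstack([a,b])*1.4,0,255).astype(np.uint8))"
```

```text
now out -0.0305 lat 0.0090 z 0.2000 Fout -0.1 Flat 0.4
row [0.26, 0.08, 5.3] [-0.0, 0.0, 0.3]
t 7.9667 tcp [ 0.5806 -0.0725  0.2   ] [-180.     0.    10.6] F [-0.1 -0.4  0.5] M [-0.061  0.163  0.047] op 0.0005 q [ 12.  13. -13.  -0. -64.  89.]
```

View pics/c3.png

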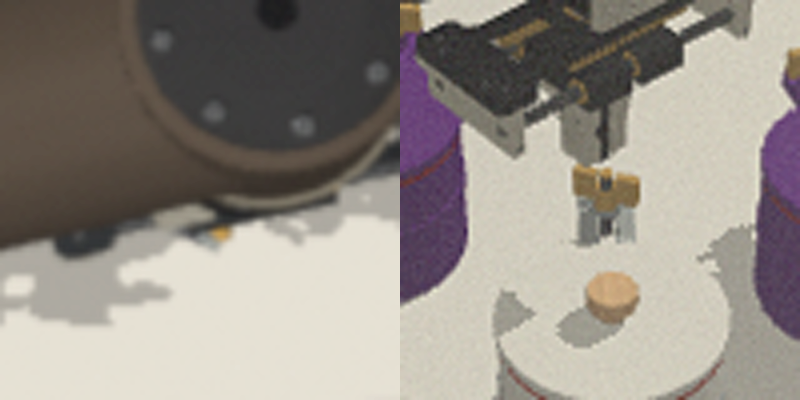

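The picture shows the nut raised, with a gap visible under it at crop (605,215), the bolt still upright, and the shut fingers above and inward of it. I'll descend beside the wings.

To row units: 5.2 cm is 0.104, 4.3 cm is 0.086.

Request:
send_rows(plan=[[[0.006,0.002,0,0,0,0],[0.006,0.002,0.03,0,0,0],[0.006,0.002,0.06,0,0,0],[0.006,0.002,0.086,0,0,0],[0.006,0.002,0.104,0,0,0],[0.006,0.002,0.104,0,0,0],[0.006,0.002,0.104,0,0,0]]])

```text
clock: 8.65
tool_pos: [0.584, -0.0731, 0.1481]
orientation: [180.0, 0.0, 10.5]
force: [1.1, 0.2, 0.4]
opening: 0.0006
gripper_force: 0.0
```

```bash
python3 -c "
from h import *
sw((-.025,.008,.147),(-.02,.008,.147))"
```

```text
now out -0.0337 lat 0.0080 z 0.1481 Fout -0.9 Flat -0.7
row [-0.69, -0.54, 0.11] [0.0, 0.0, 0.2]
t 8.65 tcp [ 0.584  -0.0731  0.1481] [180.    0.   10.5] F [1.1 0.2 0.4] M [-0.085  0.094 -0.009] op 0.0006 q [ 12.  16. -17.   0. -57.  89.]
row [-1.08, -0.84, 0.11] [0.0, 0.0, 0.2]
t 8.65 tcp [ 0.584  -0.0731  0.1481] [180.    0.   10.5] F [1.1 0.2 0.4] M [-0.085  0.094 -0.009] op 0.0006 q [ 12.  16. -17.   0. -57.  89.]
```

To row units: -0.7 cm is -0.014, -0.6 cm is -0.012.

Request:
send_rows(plan=[[[-0.004,-0.003,0,0,0,0],[-0.007,-0.0054,0,0,0,0],[-0.01,-0.0078,0,0,0,0],[-0.012,-0.0094,0.001,0,0,0],[-0.014,-0.011,0.001,0,0,0]]])

```text
clock: 9.07
tool_pos: [0.5759, -0.0688, 0.1481]
orientation: [-180.0, -0.0, 10.5]
force: [-0.8, -0.2, 0.5]
opening: 0.0005
gripper_force: 0.0
```

Request:
send_rows(plan=[[[-0.0016,-0.0012,0,0,0,0],[-0.0032,-0.0024,0,0,0,0],[-0.0048,-0.0036,0,0,0,0]]])

```text
clock: 9.32
tool_pos: [0.5737, -0.0676, 0.148]
orientation: [180.0, -0.1, 10.5]
force: [2.7, -1.8, -0.7]
opening: 0.0004
gripper_force: 1.3
```

To row units: -0.24 cm is -0.0048, -0.18 cm is -0.0036.

Request:
send_rows(plan=[[[-0.0016,-0.0012,0,0,0,0],[-0.0032,-0.0024,0,0,0,0],[-0.0048,-0.0036,0,0,0,0]]])

```text
clock: 9.57
tool_pos: [0.5712, -0.0663, 0.148]
orientation: [180.0, -0.1, 10.5]
force: [2.9, -1.6, 0.5]
opening: 0.0004
gripper_force: 1.5
```

```bash
python3 -c "
from h import *
sw((-.0028,.008,.1454),(.0182,.008,.1381))"
```

```text
now out -0.0192 lat 0.0078 z 0.1480 Fout -3.3 Flat 0.1
row [-1.31, -0.99, 0.26] [0.0, -0.1, 0.2]
t 9.5667 tcp [ 0.5712 -0.0663  0.148 ] [ 1.80e+02 -1.00e-01  1.05e+01] F [ 2.9 -1.6  0.5] M [-0.603 -0.958 -0.035] op 0.0004 q [ 13.  15. -18.   0. -57.  88.]
row [-2.97, -2.29, 0.99] [0.0, -0.1, 0.2]
t 9.5667 tcp [ 0.5712 -0.0663  0.148 ] [ 1.80e+02 -1.00e-01  1.05e+01] F [ 2.9 -1.6  0.5] M [-0.603 -0.958 -0.035] op 0.0004 q [ 13.  15. -18.   0. -57.  88.]
```

Contact is at 3.3 N, which is just the hinge friction, so the bolt is swinging. I'll carry it over the lip in small checked steps.

To row units: -0.48 cm is -0.0096, -0.36 cm is -0.0072.

Request:
send_rows(plan=[[[-0.0024,-0.0018,0,0,0,0],[-0.0048,-0.0036,0.0006,0,0,0],[-0.0072,-0.0054,0.001,0,0,0],[-0.0096,-0.0072,0.0016,0,0,0]]])

```text
clock: 9.9
tool_pos: [0.5654, -0.0635, 0.1472]
orientation: [180.0, -0.0, 10.5]
force: [2.4, -1.3, 2.1]
opening: 0.0008
gripper_force: 1.5
```

To row units: -0.48 cm is -0.0096, -0.36 cm is -0.0072.

Request:
send_rows(plan=[[[-0.0024,-0.0018,0.0006,0,0,0],[-0.0048,-0.0036,0.0014,0,0,0],[-0.0072,-0.0054,0.002,0,0,0],[-0.0096,-0.0072,0.0026,0,0,0]]])

```text
clock: 10.23
tool_pos: [0.5597, -0.0609, 0.1457]
orientation: [180.0, -0.0, 10.5]
force: [3.0, -1.9, 2.5]
opening: 0.0001
gripper_force: 1.6
```

Request:
send_rows(plan=[[[-0.0024,-0.0018,0.0006,0,0,0],[-0.0048,-0.0036,0.0014,0,0,0],[-0.0072,-0.0054,0.002,0,0,0],[-0.0096,-0.0072,0.0026,0,0,0]]])

```text
clock: 10.57
tool_pos: [0.5543, -0.0582, 0.1443]
orientation: [180.0, 0.0, 10.5]
force: [2.1, -1.8, 1.8]
opening: 0.0006
gripper_force: 1.6
```

```bash
python3 -c "
from h import *
sw((.0182,.008,.1381),(.0366,.008,.1256))"
```

```text
now out -0.0006 lat 0.0084 z 0.1443 Fout -2.7 Flat 0.6
row [-1.45, -1.19, 0.62] [0.0, 0.0, 0.2]
t 10.5667 tcp [ 0.5543 -0.0582  0.1443] [180.    0.   10.5] F [ 2.1 -1.8  1.8] M [-0.693 -0.677 -0.058] op 0.0006 q [ 14.  14. -21.   0. -56.  86.]
row [-2.9, -2.32, 1.87] [0.0, 0.0, 0.2]
t 10.5667 tcp [ 0.5543 -0.0582  0.1443] [180.    0.   10.5] F [ 2.1 -1.8  1.8] M [-0.693 -0.677 -0.058] op 0.0006 q [ 14.  14. -21.   0. -56.  86.]
```

The washer passed the lip with no extra force. I'll follow the arc.

To row units: -2.9 cm is -0.058, -2.32 cm is -0.0464.

Request:
send_rows(plan=[[[-0.0072,-0.006,0.0026,0,0,0],[-0.0144,-0.012,0.0054,0,0,0],[-0.0216,-0.018,0.0086,0,0,0],[-0.029,-0.0238,0.0124,0,0,0],[-0.036,-0.0294,0.0174,0,0,0],[-0.0434,-0.035,0.0234,0,0,0],[-0.0506,-0.0406,0.03,0,0,0],[-0.058,-0.0464,0.0374,0,0,0]]])

```text
clock: 11.23
tool_pos: [0.5211, -0.0405, 0.1253]
orientation: [-180.0, 0.0, 10.5]
force: [0.6, -0.6, 3.7]
opening: 0.0004
gripper_force: 1.7
```

```bash
python3 -c "
from h import *
sw((.052,.008,.1088),(.0708,.008,.0888))"
```

```text
now out 0.0371 lat 0.0080 z 0.1253 Fout -0.8 Flat 0.2
row [-1.17, -0.92, 1.65] [-0.0, 0.0, 0.2]
t 11.2333 tcp [ 0.5211 -0.0405  0.1253] [-180.     0.    10.5] F [ 0.6 -0.6  3.7] M [-0.601 -0.006 -0.065] op 0.0004 q [ 17.  12. -26.  -0. -52.  83.]
row [-2.65, -2.07, 3.65] [-0.0, 0.0, 0.2]
t 11.2333 tcp [ 0.5211 -0.0405  0.1253] [-180.     0.    10.5] F [ 0.6 -0.6  3.7] M [-0.601 -0.006 -0.065] op 0.0004 q [ 17.  12. -26.  -0. -52.  83.]
```

To row units: 3.65 cm is 0.073, -2.65 cm is -0.053.

Request:
send_rows(plan=[[[-0.006,-0.0046,0.008,0,0,0],[-0.012,-0.0092,0.016,0,0,0],[-0.018,-0.014,0.0244,0,0,0],[-0.024,-0.0186,0.033,0,0,0],[-0.031,-0.024,0.043,0,0,0],[-0.038,-0.03,0.053,0,0,0],[-0.0456,-0.0356,0.063,0,0,0],[-0.053,-0.0414,0.073,0,0,0]]])

```text
clock: 11.9
tool_pos: [0.4917, -0.025, 0.0886]
orientation: [-180.0, -0.0, 10.5]
force: [1.8, -0.6, 2.7]
opening: 0.0003
gripper_force: 1.4
```

```bash
python3 -c "
from h import *
sw((.085,.006,.067))
t=snap('top',4);s=snap('scene',4)
b=cv2.resize(s['img'][110:250,225:365,::-1],(400,400),interpolation=cv2.INTER_CUBIC)
a=cv2.resize(t['img'][150:250,280:380,::-1],(400,400),interpolation=cv2.INTER_CUBIC)
cv2.imwrite('pics/c4.png',np.clip(np.hstack([a,b])*1.4,0,255).astype(np.uint8))"
```

```text
now out 0.0703 lat 0.0078 z 0.0886 Fout -1.9 Flat -0.3
row [-1.04, -1.04, 2.16] [-0.0, -0.0, 0.2]
t 11.9 tcp [ 0.4917 -0.025   0.0886] [-180.    -0.    10.5] F [ 1.8 -0.6  2.7] M [-0.531 -0.47  -0.045] op 0.0003 q [ 20.  11. -32.  -0. -46.  80.]
```

View pics/c4.png

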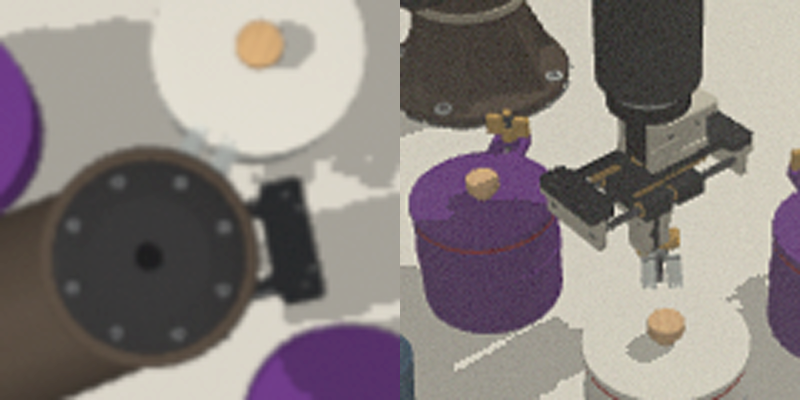

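The picture shows the bolt well outside the slot, with the slot empty at crop (660,270). The gripper end at top-crop (300,300) is clear of the purple lid, whose edge is at about (280,360). Next I'll go to level.

To row units: 1.6 cm is 0.032, 1.4 cm is 0.028.

Request:
send_rows(plan=[[[-0.004,-0.004,0.006,0,0,0],[-0.008,-0.008,0.012,0,0,0],[-0.011,-0.011,0.018,0,0,0],[-0.014,-0.014,0.024,0,0,0],[-0.016,-0.016,0.028,0,0,0],[-0.018,-0.018,0.032,0,0,0]]])

```text
clock: 12.5
tool_pos: [0.4813, -0.018, 0.0729]
orientation: [180.0, 0.0, 10.5]
force: [2.0, -2.9, 2.1]
opening: 0.0006
gripper_force: 1.5
```

To row units: 0.6 cm is 0.012, 0.45 cm is 0.009.

Request:
send_rows(plan=[[[-0.001,-0.001,0.003,0,0,0],[-0.002,-0.002,0.006,0,0,0],[-0.002,-0.002,0.009,0,0,0],[-0.002,-0.002,0.012,0,0,0]]])

```text
clock: 12.83
tool_pos: [0.4801, -0.0172, 0.0669]
orientation: [-180.0, 0.0, 10.5]
force: [0.1, -0.4, 2.8]
opening: 0.0005
gripper_force: 1.4
```

```bash
python3 -c "
from h import *
sw((.085,.006,.055))"
```

```text
now out 0.0842 lat 0.0063 z 0.0669 Fout -0.3 Flat 0.3
row [-0.04, -0.07, 1.19] [-0.0, 0.0, 0.2]
t 12.8333 tcp [ 0.4801 -0.0172  0.0669] [-180.     0.    10.5] F [ 0.1 -0.4  2.8] M [-0.383  0.125  0.001] op 0.0005 q [ 21.  12. -35.  -0. -43.  79.]
```

Near level, with 2.8 N. I'll go straight down gently in search of the stop.

To row units: 0.4 cm is 0.008, 0.3 cm is 0.006.

Request:
send_rows(plan=[[[0,0,0.002,0,0,0],[0,0,0.004,0,0,0],[0,0,0.006,0,0,0],[0,0,0.008,0,0,0]]])

```text
clock: 13.17
tool_pos: [0.48, -0.0172, 0.063]
orientation: [-180.0, 0.0, 10.5]
force: [-0.1, 0.7, 2.5]
opening: 0.0008
gripper_force: 1.4
```

To row units: 0.3 cm is 0.006, 0.2 cm is 0.004.

Request:
send_rows(plan=[[[0,0,0.002,0,0,0],[0,0,0.004,0,0,0],[0,0,0.006,0,0,0]]])

```text
clock: 13.42
tool_pos: [0.4801, -0.0172, 0.06]
orientation: [-180.0, 0.0, 10.5]
force: [-1.2, 0.6, 2.7]
opening: 0.0005
gripper_force: 1.4
```

To row units: 0.1 cm is 0.002, 0.05 cm is 0.001.

Request:
send_rows(plan=[[[0,0,0.001,0,0,0],[0,0,0.002,0,0,0]]])

```text
clock: 13.58
tool_pos: [0.4801, -0.0173, 0.059]
orientation: [180.0, 0.0, 10.5]
force: [-1.3, -0.1, 3.4]
opening: 0.0007
gripper_force: 1.4
```

To row units: 0.1 cm is 0.002, 0.05 cm is 0.001.

Request:
send_rows(plan=[[[0,0,0.001,0,0,0],[0,0,0.002,0,0,0]]])

```text
clock: 13.75
tool_pos: [0.4802, -0.0173, 0.0581]
orientation: [180.0, 0.0, 10.5]
force: [-1.3, -0.4, 2.5]
opening: 0.0004
gripper_force: 1.5
```

To row units: 0.1 cm is 0.002, 0.05 cm is 0.001.

Request:
send_rows(plan=[[[0,0,0.001,0,0,0],[0,0,0.002,0,0,0]]])

```text
clock: 13.92
tool_pos: [0.4802, -0.0172, 0.0571]
orientation: [180.0, 0.0, 10.5]
force: [-1.5, -1.2, 2.3]
opening: 0.0003
gripper_force: 1.5
```

To row units: 0.05 cm is 0.001.

Request:
send_rows(plan=[[[0,0,0.001,0,0,0],[0,0,0.001,0,0,0]]])

```text
clock: 14.08
tool_pos: [0.4802, -0.0173, 0.0565]
orientation: [180.0, 0.0, 10.5]
force: [-0.6, -0.4, 1.4]
opening: 0.0002
gripper_force: 1.3
```

To row units: 0.05 cm is 0.001.

Request:
send_rows(plan=[[[0,0,0.001,0,0,0],[0,0,0.001,0,0,0]]])

```text
clock: 14.25
tool_pos: [0.4802, -0.0173, 0.056]
orientation: [180.0, 0.0, 10.5]
force: [-1.5, -0.7, 3.3]
opening: 0.0007
gripper_force: 1.4
```

To row units: 0.05 cm is 0.001.

Request:
send_rows(plan=[[[0,0,0.001,0,0,0],[0,0,0.001,0,0,0]]])

```text
clock: 14.42
tool_pos: [0.4802, -0.0173, 0.0556]
orientation: [180.0, 0.0, 10.5]
force: [-2.3, -0.0, 2.8]
opening: 0.0003
gripper_force: 1.4
```

To row units: 0.05 cm is 0.001.

Request:
send_rows(plan=[[[0,0,0.001,0,0,0],[0,0,0.001,0,0,0]]])

```text
clock: 14.58
tool_pos: [0.4803, -0.0172, 0.0551]
orientation: [180.0, -0.0, 10.5]
force: [-1.5, -0.2, 2.5]
opening: 0.0007
gripper_force: 1.4
```

To row units: 0.05 cm is 0.001.

Request:
send_rows(plan=[[[0,0,0.001,0,0,0],[0,0,0.001,0,0,0]]])

```text
clock: 14.75
tool_pos: [0.4803, -0.0172, 0.0546]
orientation: [180.0, -0.0, 10.5]
force: [-1.1, -1.0, 2.3]
opening: 0.0003
gripper_force: 1.4
```

To row units: 0.05 cm is 0.001.

Request:
send_rows(plan=[[[0,0,0.001,0,0,0],[0,0,0.001,0,0,0]]])

```text
clock: 14.92
tool_pos: [0.4803, -0.0173, 0.0541]
orientation: [180.0, -0.0, 10.5]
force: [-1.5, -0.5, 2.6]
opening: 0.0002
gripper_force: 1.4
```

To row units: 0.05 cm is 0.001.

Request:
send_rows(plan=[[[0,0,0.001,0,0,0],[0,0,0.001,0,0,0]]])

```text
clock: 15.08
tool_pos: [0.4803, -0.0172, 0.0536]
orientation: [180.0, -0.0, 10.5]
force: [-0.6, -1.0, 3.0]
opening: 0.0005
gripper_force: 1.4
```

To row units: 0.05 cm is 0.001.

Request:
send_rows(plan=[[[0,0,0.001,0,0,0],[0,0,0.001,0,0,0]]])

```text
clock: 15.25
tool_pos: [0.4804, -0.0172, 0.0532]
orientation: [180.0, -0.0, 10.5]
force: [-1.1, -0.8, 3.7]
opening: 0.0006
gripper_force: 2.2
```

To row units: 0.05 cm is 0.001.

Request:
send_rows(plan=[[[0,0,0.001,0,0,0],[0,0,0.001,0,0,0]]])

```text
clock: 15.42
tool_pos: [0.4805, -0.0172, 0.0529]
orientation: [180.0, -0.0, 10.5]
force: [-3.1, -0.9, 7.5]
opening: 0.0003
gripper_force: 3.8
```

To row units: 0.05 cm is 0.001.

Request:
send_rows(plan=[[[0,0,0.001,0,0,0],[0,0,0.001,0,0,0]]])

```text
clock: 15.58
tool_pos: [0.4806, -0.0172, 0.0527]
orientation: [180.0, -0.0, 10.5]
force: [-2.7, -0.7, 9.3]
opening: 0.0006
gripper_force: 5.2
```

To row units: 0.05 cm is 0.001.

Request:
send_rows(plan=[[[0,0,0.001,0,0,0],[0,0,0.001,0,0,0]]])

```text
clock: 15.75
tool_pos: [0.4807, -0.0171, 0.0524]
orientation: [180.0, -0.1, 10.5]
force: [-4.8, 0.3, 13.0]
opening: 0.0005
gripper_force: 6.5
```

The force climbed from 3 to 13 N without the tool moving down, so this is the stop. I'll back off straight up at once and check.

To row units: -16 cm is -0.32, -13 cm is -0.26.

Request:
send_rows(plan=[[[0,0,-0.01,0,0,0],[0,0,-0.04,0,0,0],[0,0,-0.1,0,0,0],[0,0,-0.18,0,0,0],[0,0,-0.26,0,0,0],[0,0,-0.32,0,0,0],[0,0,-0.32,0,0,0],[0,0,-0.32,0,0,0]]])

```text
clock: 16.42
tool_pos: [0.4814, -0.0167, 0.2136]
orientation: [-179.9, -0.3, 10.5]
force: [0.3, 0.7, -1.2]
opening: 0.0003
gripper_force: 0.0
```

To row units: 18 cm is 0.36, -6 cm is -0.12.

Request:
send_rows(plan=[[[-0.12,0.36,0,0,0,0],[-0.12,0.36,0,0,0,0],[-0.12,0.36,0,0,0,0],[-0.12,0.36,0,0,0,0],[-0.12,0.36,0,0,0,0],[-0.12,0.36,0,0,0,0],[-0.12,0.36,0,0,0,0]]])

```text
clock: 17.0
tool_pos: [0.453, -0.2061, 0.2101]
orientation: [-179.9, 0.1, 10.3]
force: [-0.8, 0.5, -0.8]
opening: 0.0004
gripper_force: 0.0
```

```bash
python3 -c "
from h import *
go(.48,-.2,.2,10.3)
t=snap('top',5);s=snap('scene',5)
b=cv2.resize(s['img'][130:280,225:375,::-1],(400,400),interpolation=cv2.INTER_CUBIC)
a=cv2.resize(t['img'][110:260,250:400,::-1],(400,400),interpolation=cv2.INTER_CUBIC)
cv2.imwrite('pics/c5.png',np.clip(np.hstack([a,b])*1.4,0,255).astype(np.uint8))
e=np.array([-.887,.461]);H=np.array([.5577,-.0505])
for th in(95,100):
  r=np.radians(th);w=H+e*.0905*np.sin(r);q=[*w,.062+.0905*np.cos(r)];print(th,proj(t,q),proj(s,q))
for n,S,(r0,r1,c0,c1) in(('top',t,(180,240,290,345)),('scene',s,(160,215,285,345))):
    m=cv2.inRange(cv2.cvtColor(S['img'],cv2.COLOR_RGB2HSV)[r0:r1,c0:c1],(8,70,50),(30,255,255))
    k,l,st,ce=cv2.connectedComponentsWithStats(m);print(n,[(st[i,4],(ce[i]+[c0,r0]).round(1)) for i in range(1,k) if st[i,4]>5])
"
```

```text
row [2.77, -0.12, 1.0] [-0.1, 0.1, 0.0]
t 17.0 tcp [ 0.453  -0.2061  0.2101] [-1.799e+02  1.000e-01  1.030e+01] F [-0.8  0.5 -0.8] M [-0.024  0.092 -0.   ] op 0.0004 q [ -2.   5. -22.  -0. -63. 102.]
95 [315.87480344 222.47807458] [314.51131953 199.70929375]
100 [316.1097372 222.1530443] [314.52992495 202.0062027 ]
top [(np.int32(10), array([302.2, 215.7])), (np.int32(6), array([306. , 217.8])), (np.int32(14), array([318.9, 223.1]))]
scene [(np.int32(10), array([316. , 201.9])), (np.int32(9), array([308.4, 204.8]))]
```

View pics/c5.png

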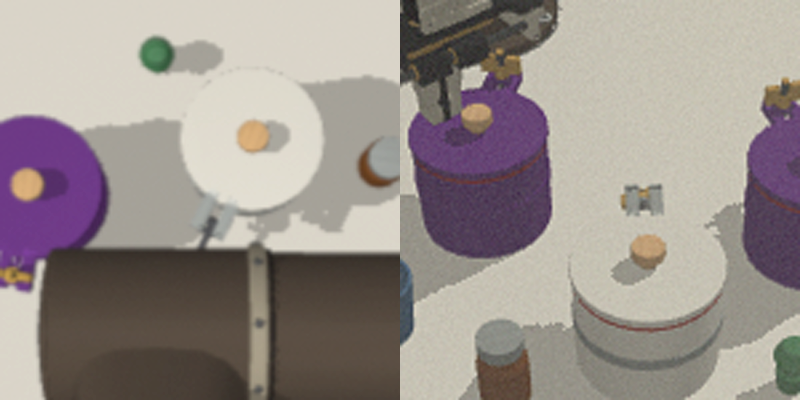

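The picture shows the slot empty and the bolt lying outward. The brass just shows behind the lug at scene pixel y of about 202, which matches the 100° prediction. Nothing else has moved, and the arm is at z 0.21, clear of everything.

```bash
python3 -c "
from plant import ctrl
print(ctrl.close_job())"
```

```text
the job is handed in; nothing more can be done
None
```

The clamp is undone and the job is handed in at about 17 s: the nut rose at least 5.4 mm, the washer passed the lip with no extra force, and the bolt lies at its lower stop; my last steps pressed it there with about 13 N, more than the few newtons asked.

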